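# Shut the air line under the sliding cover

## Task

Shut off the air line at the grey manifold box: push the aluminium cover straight back along its rails, all the way to the rear stop, and then push the valve handle that ends in a round disc a quarter turn to the left, until it is fully shut and lies across its pipe. Nothing needs gripping, pushing with the fingertips or the outside of the fingers is enough: do not lift the cover, leave the plain straight handle open, and do not disturb the things standing around.

Things in the scene. Friction and masses are not known exactly. Their poses are not given: they have to be found in the camera images.
- manifold: Grey painted low box fixed to the bench, 306 mm (x) by 320 mm (y), rim 60 mm above the bench. Origin on the bench under the middle of its open well (x -65..65, y -130..130 mm, floor 12 mm above the bench). Its x axis points away from the robot (yaw up to 0.3 rad), y left, z up. Behind the well (x 65..226 mm) is a flat deck at rim height, onto which the cover slides.
- rear_stop (a point): Middle of the front face of the rear stop, a 10 mm high rail across the back of the deck, at rim height (60 mm), x = 213 mm of the box. Two equal rails along the box's x, at y = -154 and +154 mm, guide the cover.
- cover: Loose aluminium cover plate, 145 (x) x 294 (y) x 6 mm, about 0.3 kg, lying on the rim between the rails with 3 mm play at each side; slides with a few N. Origin at the centre of its underside, axes like the box's. Starts 0 to 20 mm behind the well's middle (box x), hiding both valves; at the rear stop it is 140 mm behind it and the well is fully uncovered.
- lip (a point): Middle of the front face of the upright lip along the cover's front edge, 70.5 mm in front of the cover's origin and 16 mm above it. Lip 200 mm wide (y), 6 mm thick, its top 26 mm above the cover's origin (86 mm above the bench), 20 mm above the plate. Push here.
- disc_lever (a joint): Turn of the valve handle to be shut, a flat steel lever on a vertical stem that ends in a round disc, 28 mm across. 0 = open (lever along its pipe, pointing to the box's +x, away from the robot), 1.571 rad = fully shut at its stop (pointing to the box's +y, left). Starts at 0 to 0.2; stiff by friction (0.06 Nm, about 1.3 N at the disc), stays where it is left.
- disc_pivot (a point): Point on the stem axis of the disc-ended handle at half its height, 42 mm above the bench. The lever is 14 mm high (35 to 49 mm above the bench). Which of the two places in the well it has varies: box x = -30 mm, y = -77 or +53 mm. Below each lever its brass pipe, 18 mm thick, runs along the box's x (top 32 mm above the bench).
- disc_end (a point): Centre of the disc at the end of that handle, 46 mm from the stem axis, half-way up its height; turns with the handle. Disc radius 14 mm; the bar between stem and disc is 11 mm wide.
- bar_lever (a joint): Turn of the other handle, a plain straight steel bar without a disc, 11 mm wide, 14 mm high, reaching 60 mm from its stem; same meaning. Starts at 0 to 0.2 and must stay open.
- bar_pivot (a point): Point on the stem axis of the plain straight handle at half its height, 42 mm above the bench.
- ink_bottle: Loose white bottle with black cap, 49 mm across, 87 mm high, to the right of the box; origin at its underside. Leave alone.
- sanding_block: Loose dark sanding block, 37 x 63 x 26 mm, to the left of the box; origin at its underside. Leave alone.
- marker: Loose marker pen, 138 mm long, lying to the left of the box; origin at its underside. Leave alone.
- eraser: Loose wrapped eraser, 22 x 75 x 12 mm, to the right of the box; origin at its underside. Leave alone.
- smoother: Loose small tool with a wooden handle, 132 mm long, 30 mm high, lying in front of the box; origin at its underside. Leave alone.

How it is judged:
By the outcome, as a careful person would: the job done as asked, in the order asked, and still so for the second after the job is handed in, with the robot touching nothing.
It also fails if it takes over 45 s, if anything falls off the work surface, if the arm or the gripper's body presses on something with over 40 N, if the wrist force passes 120 N, or if a joint passes its speed limit or range.

## Robot

A 6-joint arm with a two-finger parallel gripper is mounted at the origin on a cart in front of the work surface, level with it; the furniture and walls round the work are solid. World frame = base frame: x ahead of the robot, y to its left, z up, the work surface at z = 0. Lengths are in m, angles in degrees, forces in N, time in s.
With the tool pointing down it reaches from about 0.325 to 0.85 m from the base axis. Payload 15.5 kg.
Tool frame: the origin (TCP) lies midway between the tips of the shut fingers; the grasp point (between the pads) lies 19 mm behind it; z points along the fingers, y is the line along which they close (so a half turn about z gives the same grasp; the last joint's range is limited). The gripper opens to 91 mm and grips with 3 to 60 N. Pads are 32 mm wide; open, the fingers measure 118 mm over their backs; the gripper's body (76 mm by 178 mm) begins 60 mm behind the grasp point.
Start: joints at [66.836, 28.281, 77.091, -0, 74.628, -5.472], TCP at [0.19, 0.595, 0.214] pointing down, gripper open.
Joint ranges: [-166.48, 166.48], [-47.26, 123.95], [12.59, 153.08], [-70.14, 250.14], [6.76, 159.57], [-176.63, 176.63]. Speed limits (degrees/s): [108.29, 108.29, 147.25, 172.46, 172.46, 172.46].

## Interface

Orientations are given as a 3x3 rotation matrix whose columns are the frame's x, y, z axes.
In Python, from bench import ctrl gives the robot as it stands. The module is installed in compiled form; this text tells all that it offers. Calls block until the motion is done:
- ctrl.goto(position, orientation): joint-space move of the TCP to a pose.
- ctrl.move_l(position, vel=0.15, ori=None, contact_N=None): straight line of the TCP; ori=None keeps the orientation; vel is the mean speed in m/s. With contact_N (N) it stops when the force on the tool has changed by that much, and returns True; else False.
- ctrl.movej(angles): joint-space move.
- ctrl.command_gripper(opening): opening from 0.0 (shut) to 1.0 (fully open); the grip force is fixed at half the most; returns when the fingers have stopped.
- ctrl.sleep(seconds).
- ctrl.ik(position, orientation): joint angles nearest the present ones, or None.
- ctrl.read_camera(name): name is "scene" or "top" or "wrist"; returns the picture (480x640x3 uint8, blue, green, red); there is no depth.
- ctrl.camera_params(name): a dict with "fx", "fy", "cx", "cy" (pixels), "pose" (4x4, takes a point from camera to world coordinates); the wrist camera has in their place "T_tool_cam" (4x4, takes a point from camera to tool coordinates, whose origin is the TCP and whose axes are the flange's). Camera axes: x right, y up, looking along -z (the intrinsics and any distortion apply to the point x, -y, -z); pixel columns grow to the right and rows downward; lengths in m; the calibration is good to about 2 mm. A picture is of the moment at which its call begins: read the wrist's pose just before it. camera_params takes no time and is no camera call.
A pose or a line that the arm cannot do raises ctrl.MotionError and nothing moves.
- ctrl.sign_off(): hands the job in; it is judged then, once.
Readings, each from a call of its own:
- ctrl.current_t(): time.
- ctrl.current_q(): joint angles.
- ctrl.current_dq(): joint speeds.
- ctrl.current_effort(): joint torques, N m.
- ctrl.current_tool_pos(): TCP position.
- ctrl.current_eef_rot(): TCP orientation.
- ctrl.current_contact_force(): force on the tool from outside, world axes, zero at the start.
- ctrl.current_wrist_torque(): the same for the moment, N m.
- ctrl.current_grip_width(): opening from 0.0 (shut) to 1.0 (fully open).
- ctrl.current_grasp_force(): force on a finger pad.
Only numpy, scipy, OpenCV 4.12 (cv2) and the standard library are available. Lean on these libraries where they do the work, as an engineer would, in place of code of your own. Each camera call takes 0.05 s, during which the arm holds its last target. There are 200 camera calls.

## Working session

There is one attempt and no reset: what is moved stays moved. The work goes in short steps, each a Python script; the robot and the scene stay as the last script left them, time stands still between calls to the robot, and variables do not carry over. Pictures are saved under pics/ and viewed, at most 10 in all, crops included, and the job is handed in when it is done.

```bash
mkdir -p pics; python3 - <<'E'
from bench import ctrl
import cv2
for n in ("top","scene"):
    cv2.imwrite(f"pics/{n}0.png",ctrl.read_camera(n)); p=ctrl.camera_params(n); print(n,p)
print(ctrl.current_t(),ctrl.current_eef_rot())
E
```

```text
top {'fx': 614.8080044078364, 'fy': 614.8080044078364, 'cx': 319.9311468868662, 'cy': 241.6354736974712, 'pose': array([[-0.0068826 ,  0.99825982, -0.05856582,  0.49934087],
       [-0.99970772, -0.0082263 , -0.02273342,  0.01940205],
       [-0.02317564,  0.05839223,  0.99802467,  1.4136367 ],
       [ 0.        ,  0.        ,  0.        ,  1.        ]])}
scene {'fx': 517.7704688971914, 'fy': 517.7704688971914, 'cx': 315.59540006477346, 'cy': 235.37064653043723, 'pose': array([[ 0.84076714,  0.35124601, -0.41199133,  0.04486176],
       [-0.54128455,  0.56086047, -0.62645556, -0.8165784 ],
       [ 0.01102963,  0.74970779,  0.66167709,  0.95382256],
       [ 0.        ,  0.        ,  0.        ,  1.        ]])}
0.1 [[-9.52701913e-01  3.03906015e-01 -4.46852379e-04]
 [ 3.03906325e-01  9.52701332e-01 -1.05698093e-03]
 [ 1.04493994e-04 -1.14278902e-03 -9.99999342e-01]]
```

View pics/top0.png

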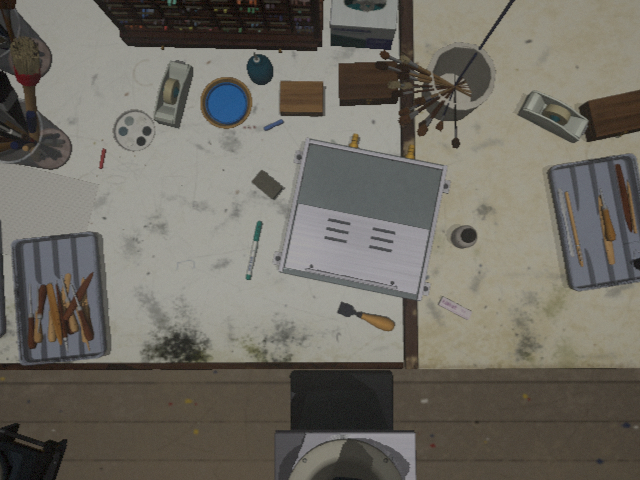

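View pics/scene0.png

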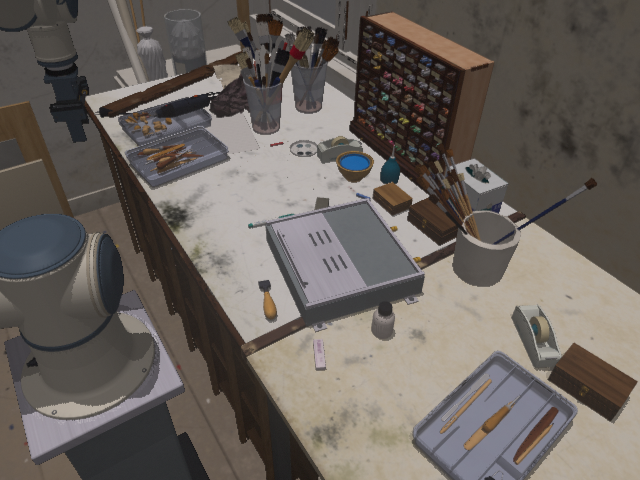

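The top view shows the box with corners near (310,140), (447,165), (425,298) and (280,268). The plate's rear edge runs from (302,204) to (438,233). The smoother is at (365,317) in front of the box, the bottle at (463,236), and the block and marker are to the left. I'll enlarge the box.

```bash
python3 - <<'E'
import cv2
a=cv2.imread("pics/top0.png")[130:310,265:465]
cv2.imwrite("pics/crop0.png",cv2.resize(a,None,fx=3.3,fy=3.3,interpolation=cv2.INTER_CUBIC))
E
```

```text
(no output)
```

View pics/crop0.png

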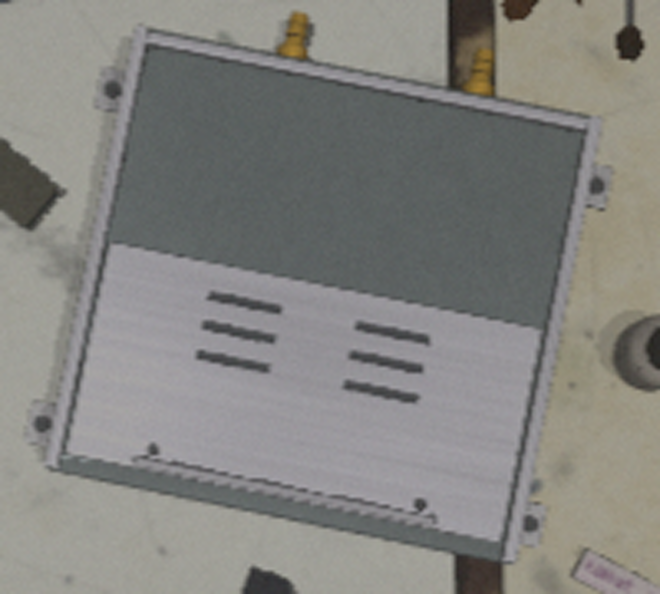

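The crop shows the deck's inner rear corners at (148,44) and (586,130), the plate's rear edge from (110,243) to (541,327), and the lip from about (135,458) to (437,520). The outer rail corners are at (141,27), (598,118), (512,560) and (50,467).

```bash
cat > h.py <<'E'
import numpy as np
from bench import ctrl
def cast(uv,z,name="top",T=None):
    p=ctrl.camera_params(name); T=p["pose"] if T is None else T
    d=T[:3,:3]@np.array([(uv[0]-p["cx"])/p["fx"],-(uv[1]-p["cy"])/p["fy"],-1])
    return T[:3,3]+d*(z-T[2,3])/d[2]
def fit(box,world):  # rigid 2D fit -> origin, yaw
    b=np.array(box)@[1,1j]; w=np.array(world)[:,:2]@[1,1j]
    yaw=np.angle(np.vdot(b-b.mean(),w-w.mean())); o=w.mean()-b.mean()*np.exp(1j*yaw)
    return np.array([o.real,o.imag]),yaw,np.abs(o+b*np.exp(1j*yaw)-w)
E
python3 - <<'E'
from h import *
c=lambda u,v:(265+(u+.5)/3.3-.5,130+(v+.5)/3.3-.5)
B=[(.213,.15),(.213,-.15),(.226,.158),(.226,-.158),(-.08,.158),(-.08,-.158)]
W=[cast(c(148,44),.06),cast(c(586,130),.06)]+[cast(c(*q),.07) for q in((141,27),(598,118),(50,467),(512,560))]
o,y,r=fit(B,W); print(o,y,r)
R=np.array([[np.cos(y),-np.sin(y)],[np.sin(y),np.cos(y)]])
tob=lambda P:R.T@(P[:2]-o)
for q in((110,243),(541,327)):print("rear edge",tob(cast(c(*q),.066)))
for q in((135,458),(437,520)):print("lip rear",tob(cast(c(*q),.086)))
for n,q in dict(sm1=(338,308),sm2=(395,325),bot=(463,236),mk=(262,222),blk=(283,186)).items():print(n,tob(cast(q,.02)))
E
```

```text
[ 0.55852715 -0.03000326] -0.20827607302614634 [0.00139505 0.00151636 0.00416634 0.00502082 0.00316757 0.00402532]
rear edge [0.07631265 0.14690199]
rear edge [ 0.0779122 -0.1451399]
lip rear [-0.06112622  0.10061978]
lip rear [-0.06133598 -0.10028326]
sm1 [-0.13348292  0.01412323]
sm2 [-0.14499974 -0.11883312]
bot [ 0.08210142 -0.2303905 ]
mk [0.02301732 0.22255473]
blk [0.11339875 0.19234286]
```

The box is at (0.5585, -0.030) with yaw -0.208, and the lip front is near box x = -0.066. Next I push the cover with open fingers, which gives two contact points.

```bash
cat >> h.py <<'E'
O,YAW=np.array([.5585,-.0300]),-.2083
def P(x,y,z): return np.array([O[0]+x*np.cos(YAW)-y*np.sin(YAW),O[1]+x*np.sin(YAW)+y*np.cos(YAW),z])
def R(a=0):  # tool down, tool y along box y turned by a
    c,s=np.cos(YAW+a),np.sin(YAW+a); return np.array([[-c,-s,0],[-s,c,0],[0,0,-1.]])
def inbox(p): 
    d=np.exp(-1j*YAW)*complex(*(p[:2]-O)); return np.array([d.real,d.imag,p[2]])
E
python3 - <<'E'
from h import *
import cv2
st=lambda m,h="":print(m,h,ctrl.current_t(),inbox(ctrl.current_tool_pos()).round(4),np.round(ctrl.current_contact_force(),1))
ctrl.goto(P(-.115,0,.15),R()); st("above")
ctrl.move_l(P(-.115,0,.071)); st("down")
h=ctrl.move_l(P(.035,0,.071),vel=.06,contact_N=25); st("push",h)
if not h:
    h=ctrl.move_l(P(.068,0,.071),vel=.03,contact_N=12); st("end",h)
    ctrl.move_l(P(.02,0,.071)); ctrl.move_l(P(-.06,0,.30),vel=.3); st("up")
    T=np.eye(4);T[:3,:3]=ctrl.current_eef_rot();T[:3,3]=ctrl.current_tool_pos()
    np.save("T1.npy",T@ctrl.camera_params("wrist")["T_tool_cam"])
cv2.imwrite("pics/w1.png",ctrl.read_camera("wrist"));cv2.imwrite("pics/t1.png",ctrl.read_camera("top"))
E
```

```text
above  2.4417 [-0.1149  0.0005  0.1501] [-0.2 -0.3  1.1]
down  3.1167 [-0.1148  0.0002  0.0714] [0.7 0.4 0.4]
push False 5.7667 [ 0.0349 -0.      0.0711] [-1.7  0.3 -0.4]
end True 6.4167 [0.051  0.     0.0705] [-0.3 -0.4 -0. ]
up  7.725 [-6.000e-02 -1.000e-04  2.989e-01] [-0.2  0.7 -0.6]
```

View pics/w1.png

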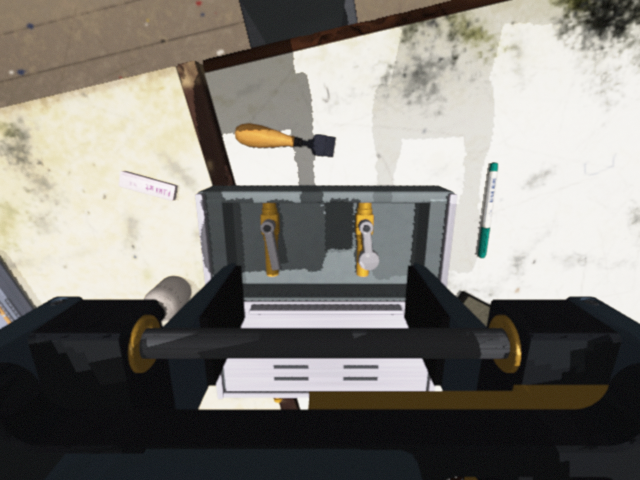

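The wrist picture shows the well uncovered. The disc valve is on the left (box y=+53), with its pivot at about (366,228) and its disc at (369,260). The bar handle is at (269,228), pointing to (272,270). Next I check that the cover is at the rear stop and compute the positions.

```bash
python3 - <<'E'
from h import *
import cv2
print({k:v for k,v in ctrl.camera_params("wrist").items() if k!="T_tool_cam"})
T=np.load("T1.npy")
for n,q,z in (("piv",(366,228),.05),("disc",(369,260),.049),("bpiv",(268.5,228),.05),("bend",(272,274),.049)):
    print(n,inbox(cast(q,z,"wrist",T)).round(4))
a=cv2.imread("pics/t1.png")[130:310,265:465]
cv2.imwrite("pics/crop1.png",cv2.resize(a,None,fx=3.3,fy=3.3,interpolation=cv2.INTER_CUBIC))
E
```

```text
{'fx': 332.8427599937864, 'fy': 332.8427599937864, 'cx': 324.14653372705345, 'cy': 239.25552788386028}
piv [-0.0307  0.0552  0.05  ]
disc [0.0141 0.061  0.049 ]
bpiv [-0.0306 -0.0721  0.05  ]
bend [ 0.0344 -0.0705  0.049 ]
```

View pics/crop1.png

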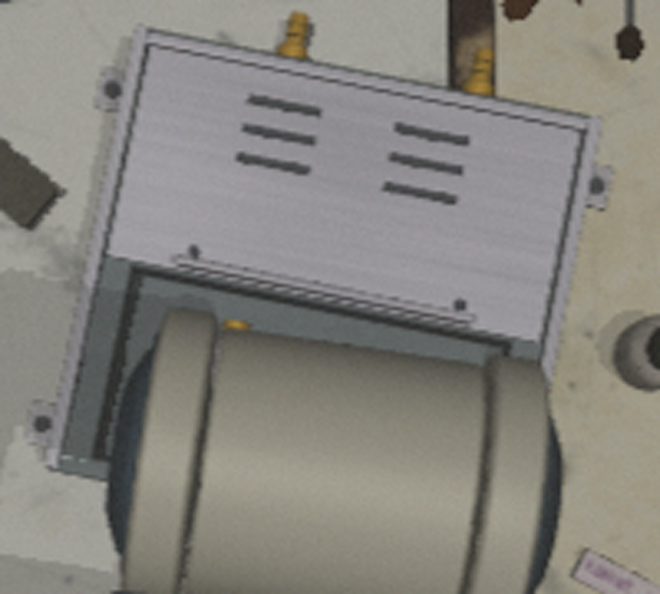

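The cover sits flush against the rear stop on both sides. The disc pivot matches (-0.030, +0.053), with the lever at about 0.13 rad. Next I swing the shut fingers round the arc, turning the tool with the lever.

```bash
python3 - <<'E'
from h import *
import cv2
st=lambda m,h="":print(m,h,round(ctrl.current_t(),2),inbox(ctrl.current_tool_pos()).round(4),np.round(ctrl.current_contact_force(),1))
def F(deg,d,z=.039):
    a=np.radians(deg);u=np.array([np.cos(a),np.sin(a)]);n=np.array([-u[1],u[0]])
    p=np.array([-.030,.053])+.046*u-d*n
    return P(*p,z)
for s in (0,30,60,90): print(s,ctrl.ik(F(s,.03),R(np.radians(s))))
ctrl.command_gripper(0.0)
ctrl.goto(F(5,.036,.15),R(np.radians(5))); st("above")
h=ctrl.move_l(F(5,.036),contact_N=10,vel=.1); st("down",h)
if not h:
    for s in (10,22,34,46,58,70,80,87):
        h=ctrl.move_l(F(s,.0285),ori=R(np.radians(s)),vel=.05,contact_N=20)
        if h: break
    st("arc %d"%s,h)
    if not h:
        h=ctrl.move_l(F(90,.012),ori=R(np.pi/2),vel=.02,contact_N=10); st("end",h)
        ctrl.move_l(F(90,.034)); ctrl.move_l(F(90,.034,.15)); 
        ctrl.goto(P(-.06,0,.30),R()); st("up")
        T=np.eye(4);T[:3,:3]=ctrl.current_eef_rot();T[:3,3]=ctrl.current_tool_pos()
        np.save("T2.npy",T@ctrl.camera_params("wrist")["T_tool_cam"])
cv2.imwrite("pics/w2.png",ctrl.read_camera("wrist"))
E
```

```text
0 [-6.97751013e+00  3.72532203e+01  9.34256953e+01 -2.54444375e-14
  4.93210844e+01 -8.50427993e+01]
30 [-4.43236638e+00  3.80483553e+01  9.13044507e+01 -2.54444375e-14
  5.06471939e+01 -1.12497656e+02]
60 [-1.67986569e+00  3.81251474e+01  9.11008018e+01 -2.54444375e-14
  5.07740508e+01 -1.39745155e+02]
90 [ 7.17957167e-01  3.74633895e+01  9.28626996e+01 -2.54444375e-14
  4.96739109e+01 -1.67347332e+02]
above  9.91 [0.019  0.0211 0.1509] [0.6 0.5 0.6]
down False 11.17 [0.0193 0.0212 0.0396] [-0.7  0.4  0.2]
arc 87 False 14.05 [0.001  0.0972 0.039 ] [ 0.2 -0.1  0.2]
end True 14.65 [-0.008   0.0985  0.0393] [ 4.1 -0.6 -1.2]
up  17.09 [-6.010e-02  1.000e-04  2.993e-01] [ 0.3 -0.3  0.8]
```

View pics/w2.png

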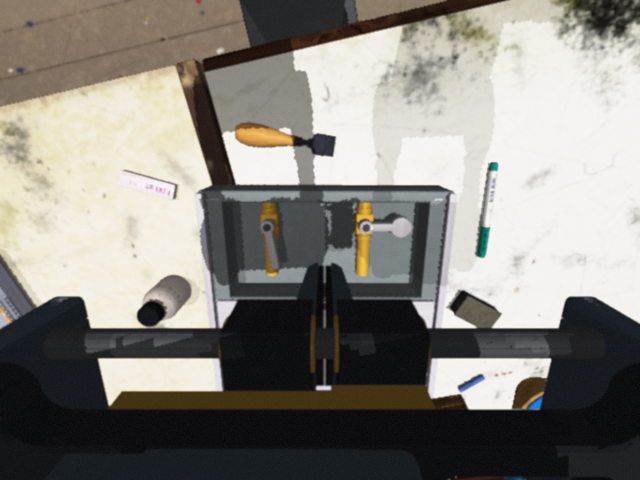

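The disc lever now points left, with its disc at about (400,227) and its pivot at (366,228). The bar is unchanged and everything else is in place. I'll measure the angle more precisely and check the cover's rear edge again.

```bash
python3 - <<'E'
from h import *
import cv2
im=cv2.imread("pics/w2.png");g=cv2.GaussianBlur(im,(3,3),0)[200:260,380:420]
m=(g.min(2)>115).astype(np.uint8)
n,l,s,c=cv2.connectedComponentsWithStats(m);k=1+s[1:,4].argmax();d=c[k]+[380,200];print(s[k],d)
T=np.load("T2.npy");a=inbox(cast(d,.049,"wrist",T));p=inbox(cast((366,228),.05,"wrist",T))
print(a,p,np.degrees(np.arctan2(a[1]-p[1],a[0]-p[0])))
x,y=cv2.imread("pics/t1.png"),ctrl.read_camera("top")
print("deck change",cv2.absdiff(x,y)[142:205,312:430].mean())
cv2.imwrite("pics/w2c.png",cv2.resize(im[190:290,240:420],None,fx=4,fy=4,interpolation=cv2.INTER_CUBIC))
E
```

```text
[   0    3   34   57 1614] [395.87856258 231.87856258]
[-0.02429111  0.09508181  0.049     ] [-0.02975771  0.05547845  0.05      ] 82.14090235202497
deck change 1.6867993901892206
```

View pics/w2c.png

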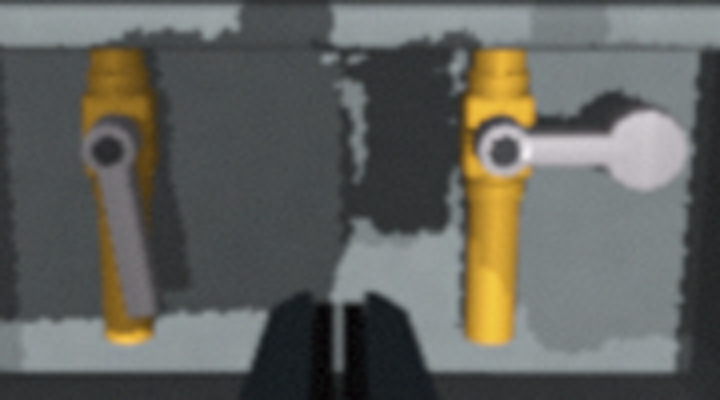

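In the crop, the pivot (503,150) and disc (649,150) line up parallel to the box's front edge, so the lever is at 90°. The colour mask had picked up background, so I discard its 82° reading. The 10 N contact at the end of the arc also fits the lever having reached its stop. The bar is still open and the cover hasn't moved.

```bash
python3 -c "
from bench import ctrl
print(ctrl.sign_off(),ctrl.current_t())"
```

```text
the job is handed in; nothing more can be done
the job is handed in; nothing more can be done
```

The job is handed in: the cover is back against the rear stop, the disc handle is fully shut across its pipe, the plain handle is still open, and nothing around the box looked disturbed.

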